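# Roll the papered tin to press down its glued seam

### The job

The paper wrap on the tin has just been glued: roll the tin along the dark felt mat by pushing on its upper half with the fingertips, so that the red seam now on top goes round underneath and is pressed against the mat, and let it stop on the green strip, lying lengthwise along it. Do not pick the tin up, let it turn on the mat rather than drag it, and leave the cup, mold, caddy, sanding block and glue stick where they are.

Things in the scene. Friction and masses are not known exactly. Their poses are not given: they have to be found in the camera images.
- tin: closed round tin in tan kraft paper with steel end rims, 66 mm in diameter, 110 mm long, 0.18 to 0.35 kg, lying on its side on the mat. Origin at its centre, on its axis, 36 mm above the bench (33 mm above the mat); own x axis along the tin's axis. It turns with the tin: at the start its z axis points up to the seam.
- seam (a point): middle of the red seam, a 10 mm wide red line along the tin; a point on the tin's surface, 33 mm from its axis. On top at the start, underneath after half a turn (104 mm of rolling). A fingertip that bears on the very top and moves sideways carries the paper along without slipping and so travels twice as far as the tin's centre: several strokes may be needed
- strip: flat green strip marked on the mat, 140 mm long and 40 mm wide, no height to speak of. Origin at its centre, at the mat's top; own x axis along its length, which lies nearly parallel to the tin's axis; own y axis across it, the rolling direction. The tin may start on either side of it (+y or -y)
- mat: dark grey felt mat fixed to the bench, 160 x 420 mm and 3 mm thick; origin at the centre of its underside, own y axis along its length. Tin and strip lie on it, 140 to 190 mm apart. The tin rolls freely on it with some rolling resistance: it stays where it is left and coasts only a few mm when rolled slowly
- pencil_cup: stainless cup, 80 mm across, 100 mm high, with pencils up to 155 mm high; origin at the centre of its underside; leave alone. Beyond it, more than 0.45 m to the right of the robot, stands a fixed stack of three clear drawers, 240 mm high, which has no part in the job
- mold: orange baking mold, 116 x 206 mm, 32 mm high; origin at the centre of its underside; leave alone
- caddy: lime flip-top bead caddy, 115 x 172 mm, 46 mm high; origin at the centre of its underside; leave alone
- sanding_block: birch sanding block, 65 x 110 mm, 35 mm high; origin at the centre of its underside; leave alone
- glue_stick: white glue stick with blue cap, 30 mm across, 92 mm high, standing; origin at the centre of its underside; leave alone

How it is judged:
On the way:
1. the red seam has rolled underneath and is pressed to the mat (height (world z) of seam below 0.009 m and height (world z) of tin below 0.042 m), for 0.1 s.
At the end, for the whole second after the job is handed in: The tin lies on the mat, at rest (under 10 mm/s), its centre within 20 mm of the strip's centre line and within 40 mm of the strip's middle along it, its axis within 0.2 rad of the strip's, after the seam has passed underneath (within 6 mm of the mat) (y of tin in the frame of strip between -0.02 and 0.02 m and x of tin in the frame of strip between -0.04 and 0.04 m and angle between the x axis of tin and the x axis of strip, either way round below 0.2 rad and height (world z) of tin between 0.033 and 0.039 m and linear speed of tin below 0.01 m/s); the robot touches nothing.
It fails at once if the tin was lifted off the mat (height (world z) of tin above 0.046 m).
It fails at once if the tin was pushed on its lower half instead of its upper half (contact force between the fingers and tin above 0.5 N and height (world z) of the grasp point below 0.052 m).
It fails at once if the cup, mold, caddy, sanding block or glue stick was moved more than 20 mm (distance of any of pencil_cup, mold, caddy, sanding_block, glue_stick from where it was at the start of the episode above 0.02 m).
It also fails if it takes over 58 s, if anything falls off the work surface, if the arm or the gripper's body presses on something with over 40 N, if the wrist force passes 120 N, or if a joint passes its speed limit or range.

### The arm

A 7-joint arm with a two-finger parallel gripper is mounted at the origin on the work surface. World frame = base frame: x ahead of the robot, y to its left, z up, the work surface at z = 0. Lengths are in m, angles in rad, forces in N, time in s.
With the tool pointing down it reaches from about 0.425 to 0.925 m from the base axis. Payload 6.8 kg.
Tool frame: the origin (TCP) lies at the very end of the fingers, on their centre line; the grasp point (between the pads) lies env.grip_depth behind it (env.grip_depth is the distance from the TCP to the grasp point, in m); x points along the fingers, y is the direction in which the jaws open and shut, and the axes are right-handed (so a half turn about x gives the same grasp; the last joint's range is limited). The gripper opens to 85 mm and grips with 20 to 120 N. Pads are 22 mm wide; open, the fingers measure 114 mm over their backs; the gripper's body (76 mm by 85 mm) begins 54 mm behind the grasp point. The pads swing forward as they close: fully open they stand 13 mm farther back than shut.
Start: joints at [1.012, 0.477, 0.022, 1.555, -0.011, 1.109, -0.083], TCP at [0.294, -0.608, 0.231] pointing down, gripper open.
Joint ranges: [-2.96, 2.96], [-0.34, 2.1], [-1.41, 1.46], [0.24, 2.44], [-1.37, 4.51], [0.17, 1.92], [-2.96, 2.96]. Speed limits (rad/s): [2.39, 2.39, 3.14, 3.14, 3.14, 3.14, 3.14].

### API

Orientations are given as a rotation vector (axis times angle).
In Python, from workcell import env gives the robot as it stands.
- The arm moves only by the tool apply_moves, never from a script. Its argument "plan" is a list of rows, each an object with "claw": the closure in counts, from 0 (fully open) to 255 (shut); "translation": the shift along the tool's x, y, z in m, a list of three; "turn": the turn about the tool's x in rad. A call has 1 to 8 rows; each row shifts and turns the pose as measured when the row begins, along the tool's axes as they then stand; what a row does not reach is not made up. A row lasts 1/10 s, in which the tool goes at most 50 mm and 8.59 degrees, less where a joint would pass 70% of its speed; a pose out of reach is approached as far as the arm can. A call is refused whole if a number of a shift passes 0.05 or a number of a turn 0.15, either way. A call with a gripper value outside its range is refused whole. The fingers move at their own pace and stop on an object; the grip force is fixed at half the most. Time passes only in rows, so rows that do not move let the fingers close. It gives the time, the measured TCP pose, the force and the opening at its end, in the units of the state.
- env.read_state(): the state, without advancing time (a new reading comes with each control period).
- env.camera(name): name is "scene" or "top" or "wrist"; returns the picture (400x640x3 uint8, red, green, blue); there is no depth.
- env.camera_info(name): a dict with "fx", "fy", "cx", "cy" (pixels), "xyz" and "attitude" of the camera in the world. Camera axes: x right, y down, z forward; pixel columns grow to the right and rows downward; lengths in m; the calibration is good to about 2 mm. A picture is of the moment at which its call begins: read the wrist's pose just before it. camera_info takes no time and is no camera call; for the wrist camera it gives the pose at the moment of the call.
- env.job_done(): hands the job in, once; it reports no verdict.
The state is a dict: "time": time; "joints": joint angles; "qd": joint speeds; "effort": joint torques, N m; "position": TCP position; "tool_rot": TCP orientation; "ft_force": force on the tool from outside, world axes, zero at the start; "moment": the same for the moment, N m; "grip_width": opening from 0.0 (shut) to 1.0 (fully open).
Only numpy, scipy, OpenCV 4.12 (cv2) and the standard library are available. Lean on these libraries where they do the work, as an engineer would, in place of code of your own. Each camera call takes 0.05 s, during which the arm holds its last target.

## Working session

There is one attempt and no reset: what is moved stays moved. The work goes in short steps, Python scripts to look and compute and a tool call to move; the robot and the scene stay as the last step left them, time stands still between calls to the robot, and variables do not carry over. Pictures are saved under pics/ and viewed, and the job is handed in when it is done.

Besides the shell and the picture viewer there is one more tool, called after ">>>" by a JSON object that holds its "op" and its "data". apply_moves: Moves the arm, as the interface text tells. Its arguments: {"type":"object","properties":{"plan":{"type":"array","items":{"type":"object","properties":{"claw":{"type":"number"},"translation":{"type":"array","items":{"type":"number"}},"turn":{"type":"number"}}}}},"required":["plan"]}

```bash
mkdir -p pics; python3 - <<'E'
from workcell import env
import cv2
s=env.read_state();print(s, env.grip_depth)
for n in ["scene","top"]:
    cv2.imwrite(f"pics/{n}0.png",env.camera(n)[:,:,::-1]);print(n,env.camera_info(n))
E
```

```text
{'time': 0.0, 'joints': array([ 1.01189973,  0.47781161,  0.02230532,  1.55651765, -0.01151177,
        1.10928294, -0.08309931]), 'qd': array([ 1.25196863e-03,  1.36516670e-03, -4.16329985e-05,  2.05055010e-03,
       -1.04954036e-04,  7.95807968e-04,  7.23405749e-04]), 'effort': array([ 7.23485828e-04, -5.96452045e+01,  1.60844665e+00, -2.81197751e+01,
        1.24697608e-02,  9.49470385e-03, -1.69559803e-05]), 'position': array([ 0.2938197 , -0.60700237,  0.23028938]), 'tool_rot': array([ 1.97139604,  0.45403914, -1.97247814]), 'ft_force': array([ 0.0854085 ,  0.29670681, -0.50328786]), 'moment': array([ 0.03578478,  0.0498394 , -0.01243171]), 'grip_width': 0.998163962984215} 0.0187
scene {'fx': 376.6320231771127, 'fy': 376.6320231771127, 'cx': 310.29044503610106, 'cy': 196.9632176869086, 'xyz': array([0.88183219, 0.50906094, 0.92835406]), 'attitude': array([-0.65748482, -2.80486287,  0.87326   ])}
top {'fx': 473.2050512986632, 'fy': 473.2050512986632, 'cx': 320.0753833361797, 'cy': 198.85252326295353, 'xyz': array([0.50857285, 0.00940671, 1.61505561]), 'attitude': array([-2.20493641,  2.16933762, -0.08729947])}
```

View pics/scene0.png

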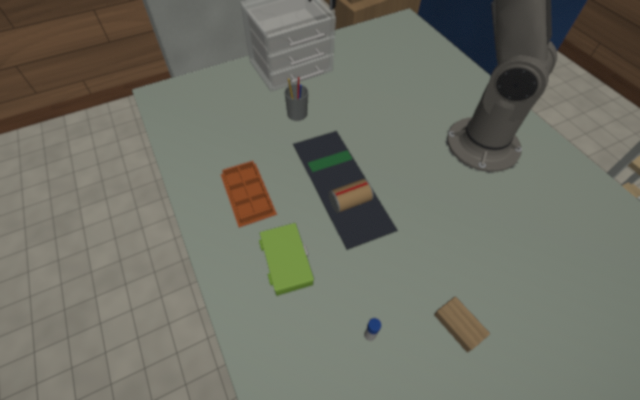

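View pics/top0.png

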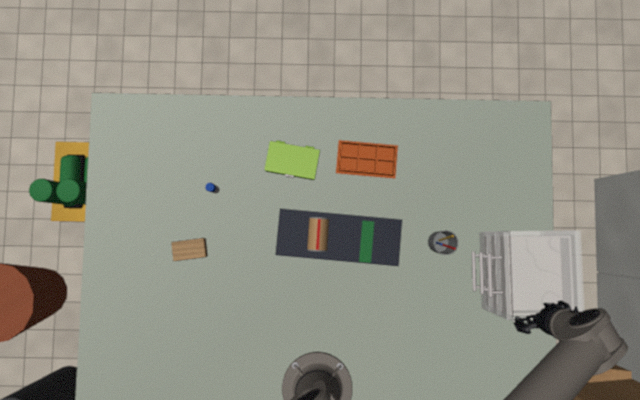

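The top view shows the tin at about (317,234) with its seam vertical, the strip at (367,241), the cup at (443,242) and the gripper at (535,318) beside the drawers.

```bash
cat > h.py <<'E'
from workcell import env
import cv2, numpy as np
from scipy.spatial.transform import Rotation as R
def ray(n,uv,z,info=None):
    c=info or env.camera_info(n); uv=np.atleast_2d(np.array(uv,float))
    d=np.c_[(uv[:,0]-c['cx'])/c['fx'],(uv[:,1]-c['cy'])/c['fy'],np.ones(len(uv))]
    d=R.from_rotvec(c['attitude']).apply(d); o=c['xyz']
    return o+d*((z-o[2])/d[:,2])[:,None]
def mask(im,lo,hi):
    return cv2.inRange(cv2.cvtColor(im,cv2.COLOR_RGB2HSV),lo,hi)
def rect(n,m,z,lab):
    k,l,st,ce=cv2.connectedComponentsWithStats(m)
    i=1+np.argmax(st[1:,4]); ys,xs=np.where(l==i)
    P=ray(n,np.c_[xs,ys],z)[:,:2]
    (cx,cy),(w,h),a=cv2.minAreaRect((P*1000).astype(np.float32))
    mean=P.mean(0); w_,v=np.linalg.eigh(np.cov((P-mean).T)); ax=v[:,1]
    print(lab,len(xs),'mean',mean.round(4),'rect',round(cx,1),round(cy,1),round(w,1),round(h,1),round(a,1),'long axis deg',np.degrees(np.arctan2(ax[1],ax[0])).round(1))
E
python3 - <<'E'
from h import *
im=cv2.imread('pics/top0.png')[:,:,::-1].copy()
roi=np.zeros((400,640),np.uint8); roi[200:275,265:410]=255
rect('top',mask(im,(45,80,20),(90,255,255))&roi,.003,'strip')
rect('top',mask(im,(5,60,90),(25,255,255))&roi,.055,'tin')
r=(mask(im,(0,150,90),(5,255,255))|mask(im,(172,150,90),(180,255,255)))&roi
rect('top',r,.069,'seam')
m=mask(im,(0,0,0),(180,255,75))&roi; rect('top',m,.003,'mat')
for n,p,z in [('cup',(443,242),.1),('cupL',(428,242),.1),('glue',(211,188),.09),('drawerTL',(479,232),.24),('drawerBL',(492,318),.24),('TR',(579,230),.24),('handle',(474,255),.2),('handleB',(474,290),.2)]: print(n,ray('top',p,z).round(3))
cv2.imwrite('pics/z.png',cv2.resize(im[200:280,265:465],None,fx=4,fy=4,interpolation=2)[:,:,::-1])
E
```

```text
strip 526 mean [ 0.4853 -0.1592] rect 485.9 -159.7 43.9 141.1 86.0 long axis deg 176.2
tin 499 mean [0.5083 0.0102] rect 508.2 9.6 59.3 104.2 87.0 long axis deg 176.6
seam 70 mean [0.5062 0.0056] rect 507.3 5.6 7.8 91.6 87.1 long axis deg 177.2
mat 4318 mean [ 0.4983 -0.0656] rect 498.1 -65.3 414.2 154.8 85.8 long axis deg 86.1
cup [[ 0.488 -0.395  0.1  ]]
cupL [[ 0.487 -0.347  0.1  ]]
glue [[0.65  0.353 0.09 ]]
drawerTL [[ 0.521 -0.462  0.24 ]]
drawerBL [[ 0.275 -0.497  0.24 ]]
TR [[ 0.531 -0.754  0.24 ]]
handle [[ 0.452 -0.46   0.2  ]]
handleB [[ 0.349 -0.459  0.2  ]]
```

View pics/z.png

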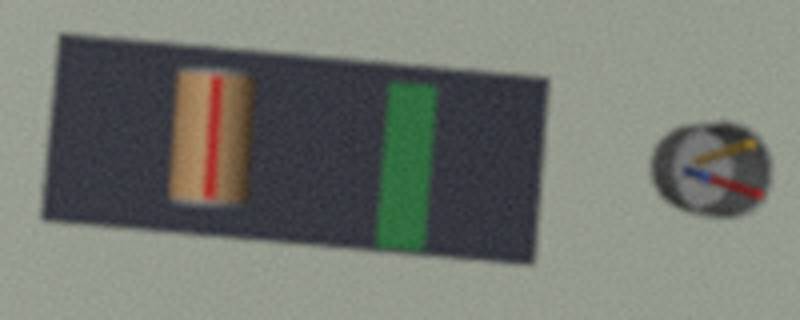

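```bash
python3 - <<'E'
from h import *
print(env.camera_info('wrist'), R.from_rotvec(env.read_state()['tool_rot']).as_matrix().round(3))
cv2.imwrite("pics/w0.png",env.camera('wrist')[:,:,::-1])
im=cv2.imread('pics/top0.png')
cv2.imwrite('pics/z2.png',cv2.resize(im[210:350,460:640],None,fx=4,fy=4,interpolation=2))
E
```

```text
{'fx': 342.38468458366344, 'fy': 342.38468458366344, 'cx': 316.7922929343021, 'cy': 197.38395957750205, 'xyz': array([ 0.3666317 , -0.57325648,  0.3724079 ]), 'attitude': array([ 2.42632101, -1.52057635, -0.24778152])} [[-0.001  0.436 -0.9  ]
 [ 0.001 -0.9   -0.436]
 [-1.    -0.002  0.   ]]
```

View pics/w0.png

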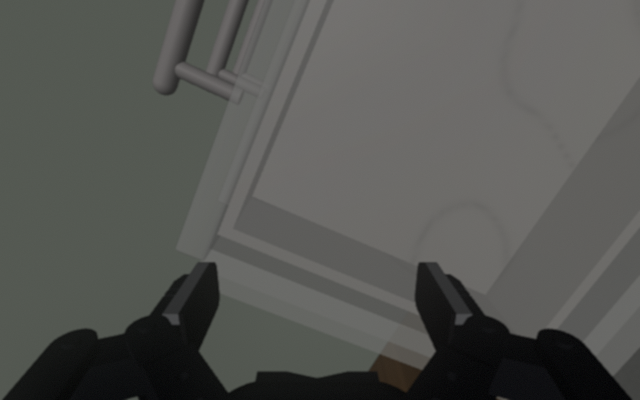

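View pics/z2.png

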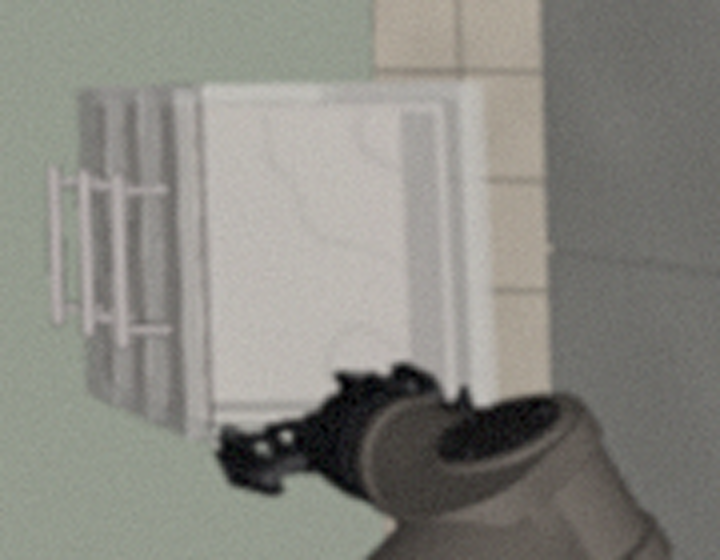

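The wrist view shows one finger close above the drawers' edge, so I'll lift straight up first, then turn so that the jaw axis lies along the tin.

>>> {"op": "apply_moves", "data": {"plan": [{"claw": 110, "translation": [-0.05, 0, 0], "turn": 0}, {"claw": 110, "translation": [-0.05, 0, 0], "turn": 0}, {"claw": 110, "translation": [-0.05, 0, 0], "turn": 0}, {"claw": 110, "translation": [0, 0, 0], "turn": -0.15}, {"claw": 110, "translation": [0, 0, 0], "turn": -0.15}, {"claw": 110, "translation": [0, 0, 0], "turn": -0.15}, {"claw": 110, "translation": [0, 0, 0], "turn": -0.15}]}}

```text
time: 0.85
position: [0.2935, -0.606, 0.3836]
tool_rot: [1.578, 0.929, -1.579]
ft_force: [0.5, 0.0, 0.2]
grip_width: 0.569
```

>>> {"op": "apply_moves", "data": {"plan": [{"claw": 110, "translation": [0, 0, 0], "turn": -0.15}, {"claw": 110, "translation": [0, 0, 0], "turn": -0.15}, {"claw": 110, "translation": [0, 0, 0], "turn": -0.15}]}}

```text
time: 1.15
position: [0.2932, -0.6055, 0.3826]
tool_rot: [1.259, 1.188, -1.257]
ft_force: [0.7, 0.1, 0.8]
grip_width: 0.567
```

```bash
cat > st.py <<'E'
from h import *
import sys
def st():
    s=env.read_state(); M=R.from_rotvec(s['tool_rot']).as_matrix()
    print('t',round(s['time'],2),'p',s['position'].round(4),'y ang',np.degrees(np.arctan2(M[1,1],M[0,1])).round(2),'x ax',M[:,0].round(3),'F',s['ft_force'].round(2),'w',round(s['grip_width'],3))
    return s,M
if __name__=='__main__':
    s,M=st()
    if len(sys.argv)>1:
        t=np.array(eval(sys.argv[1])); print('tool shift',(M.T@(t-s['position'])).round(4))
E
python3 st.py "[.505,.09,.35]"
```

```text
t 1.15 p [ 0.2932 -0.6055  0.3826] y ang -3.66 x ax [-0.005  0.008 -1.   ] F [0.68 0.06 0.8 ] w 0.567
tool shift [ 0.0371  0.1671 -0.7074]
```

>>> {"op": "apply_moves", "data": {"plan": [{"claw": 110, "translation": [0, 0.03, -0.03], "turn": 0}, {"claw": 110, "translation": [0, 0.03, -0.03], "turn": 0}, {"claw": 110, "translation": [0, 0.03, -0.03], "turn": 0}, {"claw": 110, "translation": [0, 0.03, -0.03], "turn": 0}, {"claw": 110, "translation": [0, 0.02, -0.045], "turn": 0}, {"claw": 110, "translation": [0, 0.01, -0.045], "turn": 0}, {"claw": 110, "translation": [0, 0.01, -0.045], "turn": 0}, {"claw": 110, "translation": [0, 0, -0.045], "turn": 0}]}}

```text
time: 1.95
position: [0.4727, -0.3137, 0.3775]
tool_rot: [1.265, 1.191, -1.268]
ft_force: [-0.4, 1.0, -0.7]
grip_width: 0.565
```

>>> {"op": "apply_moves", "data": {"plan": [{"claw": 110, "translation": [0, 0, -0.045], "turn": 0}, {"claw": 110, "translation": [0, 0, -0.045], "turn": 0}, {"claw": 110, "translation": [0, 0, -0.045], "turn": 0}, {"claw": 110, "translation": [0, 0, -0.045], "turn": 0}, {"claw": 110, "translation": [0, 0, -0.045], "turn": 0}, {"claw": 110, "translation": [0, 0, -0.045], "turn": 0}, {"claw": 110, "translation": [0, 0, -0.045], "turn": 0}]}}

```text
time: 2.65
position: [0.4934, 0.0138, 0.3796]
tool_rot: [1.263, 1.191, -1.27]
ft_force: [0.8, -0.8, -0.3]
grip_width: 0.567
```

```bash
python3 st.py "[.507,.08,.15]"
```

```text
t 2.65 p [0.4934 0.0138 0.3796] y ang -4.22 x ax [-0.015  0.01  -1.   ] F [ 0.83 -0.78 -0.29] w 0.567
tool shift [ 0.23    0.0122 -0.065 ]
```

>>> {"op": "apply_moves", "data": {"plan": [{"claw": 110, "translation": [0.03, 0.006, -0.035], "turn": 0}, {"claw": 110, "translation": [0.04, 0.006, -0.03], "turn": 0}, {"claw": 110, "translation": [0.04, 0, 0], "turn": 0}, {"claw": 110, "translation": [0.04, 0, 0], "turn": 0}, {"claw": 110, "translation": [0, 0, 0], "turn": 0}]}}

```text
time: 3.15
position: [0.5082, 0.0917, 0.2281]
tool_rot: [1.259, 1.196, -1.254]
ft_force: [-1.2, -0.8, -0.1]
grip_width: 0.569
```

```bash
python3 - <<'E'
from st import *
st(); print(env.camera_info('wrist'))
cv2.imwrite("pics/w1.png",env.camera('wrist')[:,:,::-1])
cv2.imwrite("pics/s1.png",cv2.resize(env.camera('scene')[80:280,200:480],None,fx=2.8,fy=2.8,interpolation=2)[:,:,::-1])
E
```

```text
t 3.15 p [0.5082 0.0917 0.2281] y ang -3.44 x ax [-0.009  0.013 -1.   ] F [-1.22 -0.85 -0.07] w 0.569
{'fx': 342.38468458366344, 'fy': 342.38468458366344, 'cx': 316.7922929343021, 'cy': 197.38395957750205, 'xyz': array([0.51477425, 0.16889964, 0.37105252]), 'attitude': array([ 2.83688851, -0.0829781 , -0.02820632])}
```

View pics/w1.png

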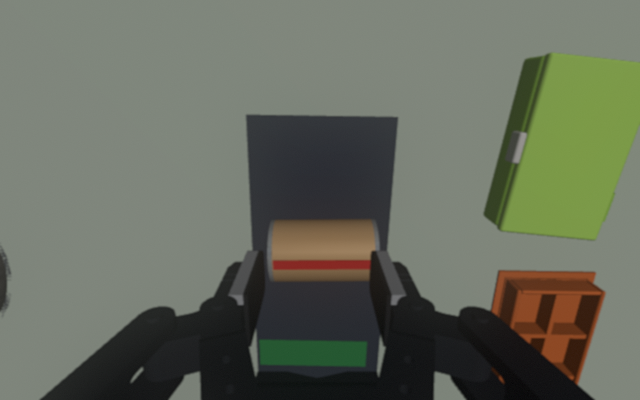

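View pics/s1.png

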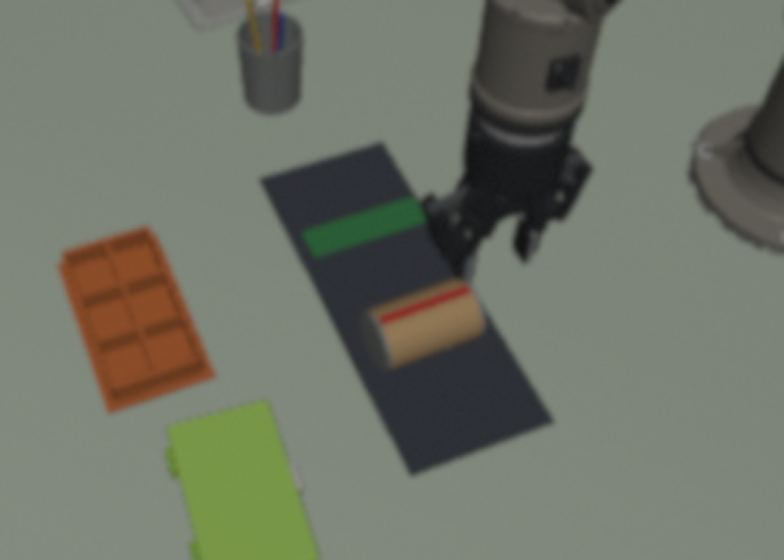

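The wrist view shows the seam at row 265 (columns 273–372), the strip at rows 341–367, and the fingertips at columns 250 and 385.

```bash
cat > wm.py <<'E'
from st import *
def wm(name,info):
    im=cv2.imread(name)[:,:,::-1].copy()
    return im
E
python3 - <<'E'
from st import *
n='wrist'
print('seam',ray(n,[(275,265),(322,265),(370,265)],.069).round(4))
print('tin back/ends mid',ray(n,[(268,250),(379,250)],.036).round(4))
print('strip corners',ray(n,[(258,340),(366,341),(259,367),(367,367)],.003).round(4))
print('mat top corners',ray(n,[(247,115),(397,118)],.003).round(4))
print('tips guess', ray(n,[(250,310),(385,310)],.235).round(4))
st(); print(R.from_rotvec(env.read_state()['tool_rot']).as_matrix().round(3))
E
python3 st.py "[.507,.06,.11]"
```

```text
seam [[ 4.643e-01  5.400e-03  6.900e-02]
 [ 5.113e-01  2.500e-03  6.900e-02]
 [ 5.593e-01 -4.000e-04  6.900e-02]]
tin back/ends mid [[ 0.4528  0.0065  0.036 ]
 [ 0.5739 -0.0009  0.036 ]]
strip corners [[ 0.42   -0.1379  0.003 ]
 [ 0.5614 -0.1479  0.003 ]
 [ 0.4164 -0.1817  0.003 ]
 [ 0.562  -0.1903  0.003 ]]
mat top corners [[0.4407 0.1492 0.003 ]
 [0.5997 0.1363 0.003 ]]
tips guess [[0.4785 0.0705 0.235 ]
 [0.5434 0.0666 0.235 ]]
t 3.25 p [0.5116 0.0921 0.2332] y ang -3.52 x ax [-0.     0.014 -1.   ] F [ 0.25 -1.09  0.55] w 0.568
[[-0.     0.998 -0.061]
 [ 0.014 -0.061 -0.998]
 [-1.    -0.001 -0.014]]
t 3.25 p [0.5116 0.0921 0.2332] y ang -3.52 x ax [-0.     0.014 -1.   ] F [ 0.25 -1.09  0.55] w 0.568
tool shift [ 0.1227 -0.0025  0.0341]
```

>>> {"op": "apply_moves", "data": {"plan": [{"claw": 110, "translation": [0.045, 0, 0.01], "turn": 0}, {"claw": 110, "translation": [0.045, 0, 0.008], "turn": 0}, {"claw": 110, "translation": [0.035, 0, 0], "turn": 0}, {"claw": 110, "translation": [0.02, 0, 0], "turn": 0}, {"claw": 110, "translation": [0, 0, 0], "turn": 0}]}}

```text
time: 3.75
position: [0.5252, 0.0747, 0.0984]
tool_rot: [1.284, 1.168, -1.233]
ft_force: [-0.1, 0.5, -0.2]
grip_width: 0.573
```

```bash
python3 - <<'E'
from st import *
st()
cv2.imwrite("pics/w2.png",env.camera('wrist')[:,:,::-1])
E
python3 st.py "[.511,.065,.05]"
```

```text
t 3.75 p [0.5252 0.0747 0.0984] y ang -3.99 x ax [ 0.027  0.015 -1.   ] F [-0.1   0.47 -0.15] w 0.573
t 3.8 p [0.5263 0.075  0.0998] y ang -3.99 x ax [ 0.029  0.016 -0.999] F [-0.74 -0.22  1.33] w 0.568
tool shift [ 0.0492 -0.016   0.012 ]
```

View pics/w2.png

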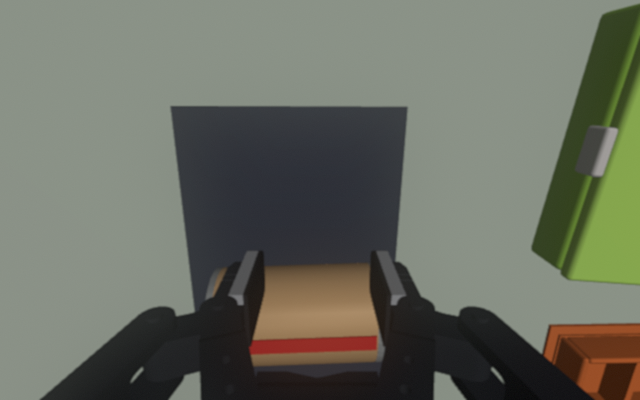

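>>> {"op": "apply_moves", "data": {"plan": [{"claw": 110, "translation": [0, -0.015, 0], "turn": 0}, {"claw": 110, "translation": [0.015, -0.003, 0], "turn": 0}, {"claw": 110, "translation": [0.015, 0, 0], "turn": 0}, {"claw": 110, "translation": [0.012, 0, 0], "turn": 0}, {"claw": 110, "translation": [0.008, 0, 0], "turn": 0}, {"claw": 110, "translation": [0, 0, 0], "turn": 0}]}}

```text
time: 4.4
position: [0.5215, 0.0778, 0.0594]
tool_rot: [1.301, 1.15, -1.217]
ft_force: [0.2, -1.2, 0.2]
grip_width: 0.57
```

```bash
python3 - <<'E'
from st import *
st()
cv2.imwrite("pics/w3.png",env.camera('wrist')[:,:,::-1])
cv2.imwrite("pics/s3.png",cv2.resize(env.camera('scene')[80:280,200:480],None,fx=2.8,fy=2.8,interpolation=2)[:,:,::-1])
E
python3 st.py "[.511,.04,.05]"
```

```text
t 4.4 p [0.5215 0.0778 0.0594] y ang -4.27 x ax [ 0.051  0.017 -0.999] F [ 0.19 -1.24  0.15] w 0.57
t 4.5 p [0.5218 0.0779 0.0601] y ang -4.27 x ax [ 0.052  0.018 -0.999] F [ 0.43  0.11 -0.5 ] w 0.567
tool shift [ 0.0088 -0.0085  0.0388]
```

View pics/w3.png

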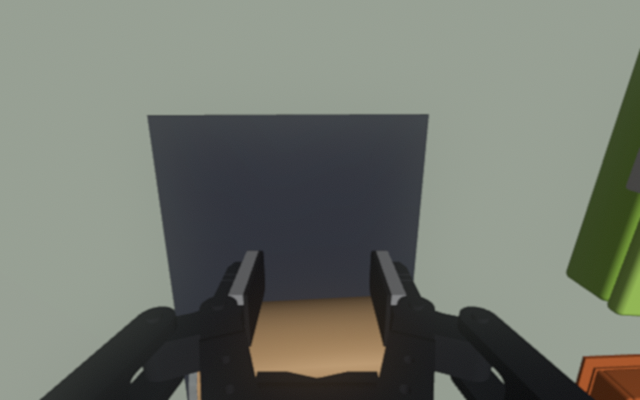

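View pics/s3.png

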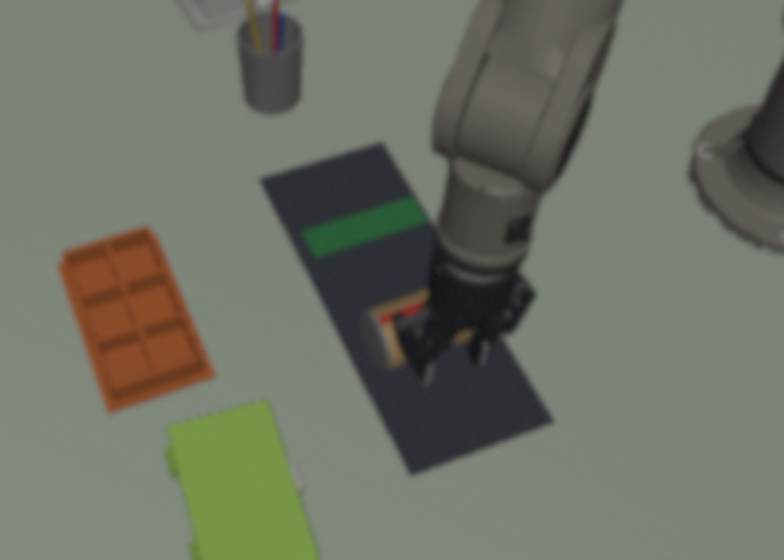

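>>> {"op": "apply_moves", "data": {"plan": [{"claw": 110, "translation": [-0.04, -0.01, 0], "turn": 0}, {"claw": 110, "translation": [-0.04, 0, 0], "turn": 0}, {"claw": 110, "translation": [0, 0, 0], "turn": 0}]}}

```text
time: 4.8
position: [0.5072, 0.0779, 0.1413]
tool_rot: [1.3, 1.153, -1.217]
ft_force: [0.8, 0.8, 1.1]
grip_width: 0.57
```

```bash
python3 st.py
```

```text
t 4.8 p [0.5072 0.0779 0.1413] y ang -4.23 x ax [ 0.049  0.018 -0.999] F [0.8  0.8  1.09] w 0.57
```

>>> {"op": "apply_moves", "data": {"plan": [{"claw": 110, "translation": [0, 0, 0], "turn": 0}, {"claw": 110, "translation": [0, 0, 0], "turn": 0}, {"claw": 110, "translation": [0, 0, 0], "turn": 0}]}}

```text
time: 5.1
position: [0.5072, 0.0775, 0.1413]
tool_rot: [1.301, 1.152, -1.217]
ft_force: [0.1, -0.3, -0.4]
grip_width: 0.564
```

```bash
python3 st.py
```

```text
t 5.1 p [0.5072 0.0775 0.1413] y ang -4.25 x ax [ 0.049  0.018 -0.999] F [ 0.07 -0.3  -0.42] w 0.564
```

>>> {"op": "apply_moves", "data": {"plan": [{"claw": 110, "translation": [-0.04, 0.03, 0], "turn": 0}, {"claw": 110, "translation": [0, 0, 0], "turn": 0}]}}

```text
time: 5.3
position: [0.5331, 0.0742, 0.1805]
tool_rot: [1.295, 1.157, -1.222]
ft_force: [0.3, 0.5, 0.1]
grip_width: 0.57
```

```bash
python3 st.py
```

```text
t 5.3 p [0.5331 0.0742 0.1805] y ang -4.16 x ax [ 0.042  0.017 -0.999] F [0.34 0.45 0.1 ] w 0.57
```

>>> {"op": "apply_moves", "data": {"plan": [{"claw": 110, "translation": [0, -0.03, 0], "turn": 0}, {"claw": 110, "translation": [0, 0, 0], "turn": 0}]}}

```text
time: 5.5
position: [0.5026, 0.0764, 0.1777]
tool_rot: [1.296, 1.159, -1.224]
ft_force: [-0.6, 0.3, -0.0]
grip_width: 0.571
```

```bash
python3 st.py
```

```text
t 5.5 p [0.5026 0.0764 0.1777] y ang -4.21 x ax [ 0.04   0.018 -0.999] F [-0.58  0.26 -0.02] w 0.571
```

>>> {"op": "apply_moves", "data": {"plan": [{"claw": 110, "translation": [0.02, 0, 0], "turn": 0}, {"claw": 110, "translation": [0.02, 0, 0], "turn": 0}, {"claw": 110, "translation": [0, 0, 0], "turn": 0}]}}

```text
time: 5.8
position: [0.5045, 0.0768, 0.1355]
tool_rot: [1.295, 1.158, -1.224]
ft_force: [-0.4, 0.4, 0.1]
grip_width: 0.565
```

```bash
python3 st.py
```

```text
t 5.8 p [0.5045 0.0768 0.1355] y ang -4.22 x ax [ 0.04   0.017 -0.999] F [-0.43  0.37  0.06] w 0.565
```

>>> {"op": "apply_moves", "data": {"plan": [{"claw": 110, "translation": [-0.05, 0.03, 0], "turn": 0}, {"claw": 110, "translation": [-0.05, 0.03, 0], "turn": 0}, {"claw": 110, "translation": [-0.05, 0.03, 0], "turn": 0}, {"claw": 110, "translation": [0, 0, 0], "turn": 0}]}}

```text
time: 6.2
position: [0.582, 0.068, 0.2793]
tool_rot: [1.288, 1.168, -1.23]
ft_force: [0.2, -0.2, -1.0]
grip_width: 0.566
```

```bash
python3 st.py
```

```text
t 6.2 p [0.582  0.068  0.2793] y ang -4.04 x ax [ 0.03   0.018 -0.999] F [ 0.16 -0.19 -0.96] w 0.566
```

>>> {"op": "apply_moves", "data": {"plan": [{"claw": 110, "translation": [0.02, -0.01, 0], "turn": 0}, {"claw": 110, "translation": [0.02, -0.01, 0], "turn": 0}, {"claw": 110, "translation": [0.02, -0.01, 0], "turn": 0}, {"claw": 110, "translation": [0.02, -0.01, 0], "turn": 0}, {"claw": 110, "translation": [0.02, -0.01, 0], "turn": 0}, {"claw": 110, "translation": [0.02, -0.01, 0], "turn": 0}, {"claw": 110, "translation": [0.02, -0.01, 0], "turn": 0}, {"claw": 110, "translation": [0, 0, 0], "turn": 0}]}}

```text
time: 7.0
position: [0.5176, 0.0765, 0.1357]
tool_rot: [1.294, 1.165, -1.225]
ft_force: [-0.1, -0.5, 0.2]
grip_width: 0.57
```

```bash
python3 st.py "[.511,.07,.05]"
```

```text
t 7.0 p [0.5176 0.0765 0.1357] y ang -4.1 x ax [ 0.035  0.021 -0.999] F [-0.08 -0.52  0.16] w 0.57
tool shift [ 0.0852 -0.009   0.0089]
```

>>> {"op": "apply_moves", "data": {"plan": [{"claw": 110, "translation": [0.015, -0.003, 0.003], "turn": 0}, {"claw": 110, "translation": [0.015, -0.003, 0.003], "turn": 0}, {"claw": 110, "translation": [0.015, -0.003, 0.003], "turn": 0}, {"claw": 110, "translation": [0.015, -0.003, 0], "turn": 0}, {"claw": 110, "translation": [0.012, 0, 0], "turn": 0}, {"claw": 110, "translation": [0.008, 0, 0], "turn": 0}, {"claw": 110, "translation": [0, 0, 0], "turn": 0}]}}

```text
time: 7.7
position: [0.5157, 0.0707, 0.0582]
tool_rot: [1.3, 1.159, -1.217]
ft_force: [0.4, -0.3, 0.4]
grip_width: 0.569
```

```bash
python3 st.py "[.511,.05,.05]"
```

```text
t 7.7 p [0.5157 0.0707 0.0582] y ang -4.17 x ax [ 0.045  0.022 -0.999] F [ 0.36 -0.34  0.38] w 0.569
tool shift [ 0.0076 -0.0035  0.0212]
```

>>> {"op": "apply_moves", "data": {"plan": [{"claw": 110, "translation": [0.006, -0.003, 0.006], "turn": 0}, {"claw": 110, "translation": [0, 0, 0.008], "turn": 0}, {"claw": 110, "translation": [0, 0, 0.006], "turn": 0}, {"claw": 110, "translation": [0, 0, 0.004], "turn": 0}, {"claw": 110, "translation": [0, 0, 0.004], "turn": 0}]}}

```text
time: 8.2
position: [0.5124, 0.041, 0.0527]
tool_rot: [1.302, 1.156, -1.215]
ft_force: [0.2, 0.9, 0.1]
grip_width: 0.572
```

```bash
python3 - <<'E'
from st import *
st()
cv2.imwrite("pics/w4.png",env.camera('wrist')[:,:,::-1])
E
```

```text
t 8.2 p [0.5124 0.041  0.0527] y ang -4.17 x ax [ 0.048  0.022 -0.999] F [0.18 0.86 0.15] w 0.572
```

View pics/w4.png

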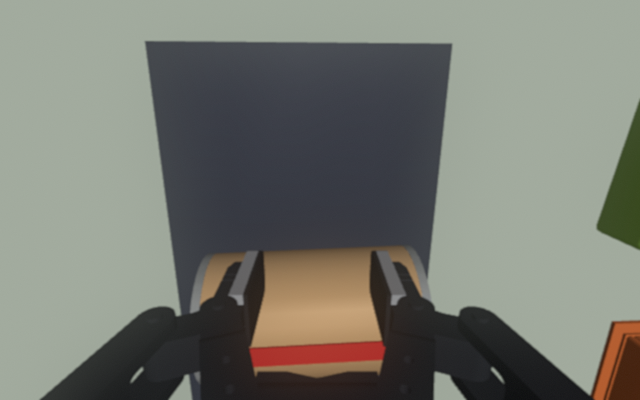

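The tin spans columns 195–428 with the fingers centred over it, and the seam is at row 354, so it hasn't been touched yet. I'll ease forward until there is contact.

>>> {"op": "apply_moves", "data": {"plan": [{"claw": 110, "translation": [0, 0, 0.004], "turn": 0}, {"claw": 110, "translation": [0, 0, 0.004], "turn": 0}]}}

```text
time: 8.45
position: [0.5124, 0.0359, 0.0544]
tool_rot: [1.306, 1.158, -1.211]
ft_force: [-5.3, 6.3, 12.8]
grip_width: 0.567
```

>>> {"op": "apply_moves", "data": {"plan": [{"claw": 110, "translation": [0, 0, 0.004], "turn": 0}, {"claw": 110, "translation": [0, 0, 0.004], "turn": 0}]}}

```text
time: 8.65
position: [0.5122, 0.0322, 0.0563]
tool_rot: [1.307, 1.161, -1.206]
ft_force: [-3.3, 4.1, 10.0]
grip_width: 0.565
```

>>> {"op": "apply_moves", "data": {"plan": [{"claw": 110, "translation": [-0.001, 0, 0.006], "turn": 0}, {"claw": 110, "translation": [-0.001, 0, 0.007], "turn": 0}, {"claw": 110, "translation": [-0.001, 0, 0.007], "turn": 0}]}}

```text
time: 8.95
position: [0.5114, 0.0175, 0.0617]
tool_rot: [1.309, 1.166, -1.198]
ft_force: [-3.9, 2.8, 9.4]
grip_width: 0.571
```

```bash
python3 - <<'E'
from st import *
st()
cv2.imwrite("pics/w5.png",env.camera('wrist')[:,:,::-1])
E
```

```text
t 8.95 p [0.5114 0.0175 0.0617] y ang -3.72 x ax [ 0.055  0.036 -0.998] F [-3.89  2.79  9.39] w 0.571
```

View pics/w5.png

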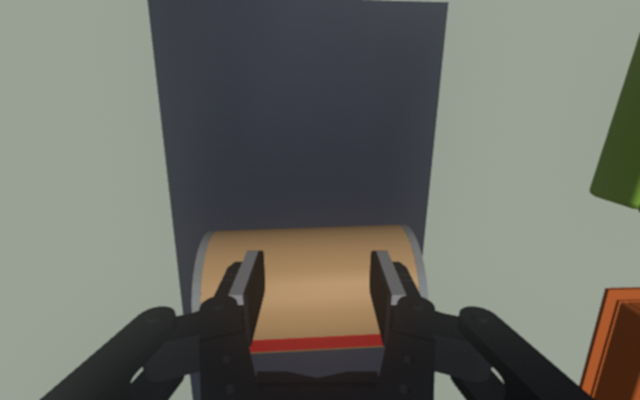

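The seam has turned forward, out of line with the tin's front edge, so the tin is rolling. I'll continue.

>>> {"op": "apply_moves", "data": {"plan": [{"claw": 110, "translation": [0, 0, 0.008], "turn": 0}, {"claw": 110, "translation": [0, 0, 0.008], "turn": 0}, {"claw": 110, "translation": [0.001, 0, 0.008], "turn": 0}]}}

```text
time: 9.3
position: [0.511, -0.0015, 0.0649]
tool_rot: [1.311, 1.168, -1.191]
ft_force: [-7.0, 5.5, 26.4]
grip_width: 0.568
```

```bash
python3 st.py
```

```text
t 9.3 p [ 0.511  -0.0015  0.0649] y ang -3.52 x ax [ 0.058  0.04  -0.998] F [-7.02  5.48 26.41] w 0.568
```

>>> {"op": "apply_moves", "data": {"plan": [{"claw": 110, "translation": [0.001, 0, 0.008], "turn": 0}, {"claw": 110, "translation": [0.001, 0, 0.008], "turn": 0}, {"claw": 110, "translation": [0.001, 0, 0.008], "turn": 0}]}}

```text
time: 9.6
position: [0.5101, -0.0203, 0.0673]
tool_rot: [1.309, 1.17, -1.186]
ft_force: [-7.6, 2.1, 22.0]
grip_width: 0.568
```

```bash
python3 - <<'E'
from st import *
st()
cv2.imwrite("pics/w6.png",env.camera('wrist')[:,:,::-1])
E
```

```text
t 9.6 p [ 0.5101 -0.0203  0.0673] y ang -3.27 x ax [ 0.06   0.041 -0.997] F [-7.64  2.12 21.97] w 0.568
```

View pics/w6.png

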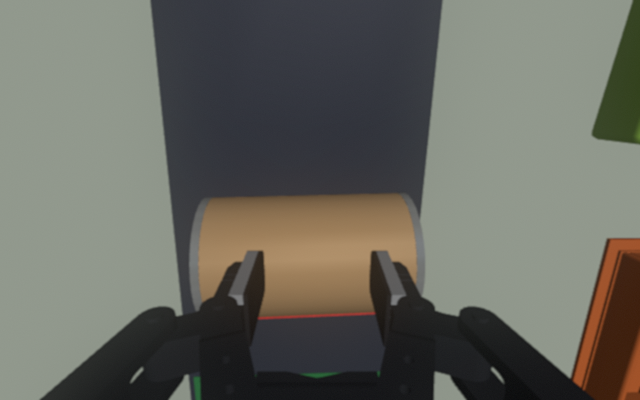

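>>> {"op": "apply_moves", "data": {"plan": [{"claw": 110, "translation": [0, 0, 0.008], "turn": 0}, {"claw": 110, "translation": [0, 0, 0.008], "turn": 0}, {"claw": 110, "translation": [-0.02, 0, 0.003], "turn": 0}, {"claw": 110, "translation": [-0.02, 0, 0], "turn": 0}, {"claw": 110, "translation": [0, 0, 0], "turn": 0}]}}

```text
time: 10.15
position: [0.5059, -0.0441, 0.1084]
tool_rot: [1.308, 1.169, -1.188]
ft_force: [0.8, 0.8, 0.3]
grip_width: 0.569
```

```bash
cat > look.py <<'E'
from st import *
n=sys.argv[1]; st()
info=env.camera_info('wrist')
im=env.camera('wrist'); cv2.imwrite(f"pics/w{n}.png",im[:,:,::-1])
np.save(f'pics/w{n}.npy',info,allow_pickle=True)
im=env.camera('top'); cv2.imwrite(f"pics/t{n}.png",cv2.resize(im[180:280,250:450],None,fx=4,fy=4,interpolation=2)[:,:,::-1])
E
python3 look.py 7
```

```text
t 10.15 p [ 0.5059 -0.0441  0.1084] y ang -3.31 x ax [ 0.059  0.04  -0.997] F [0.76 0.78 0.27] w 0.569
```

View pics/w7.png

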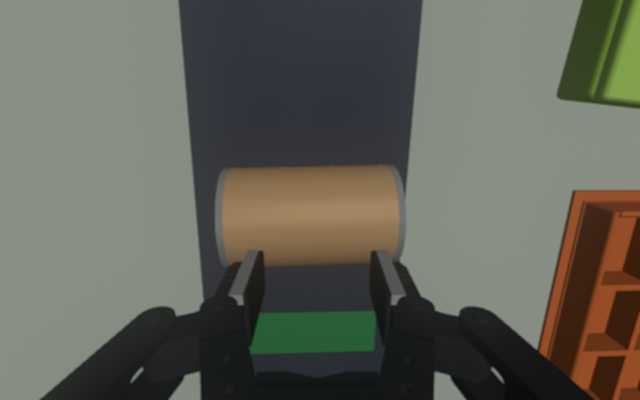

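View pics/t7.png

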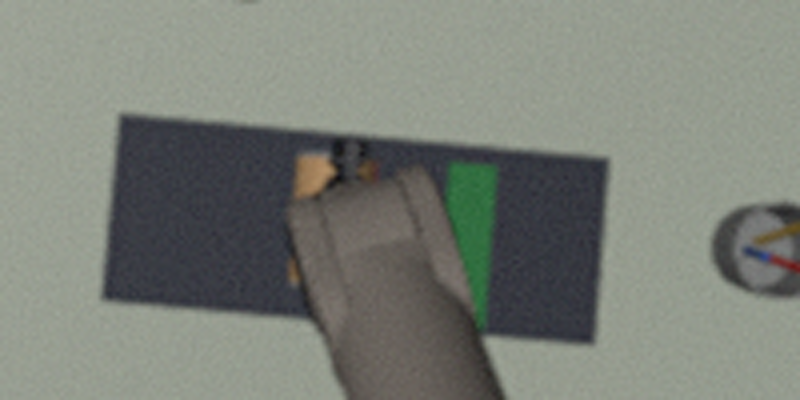

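```bash
cat > tin.py <<'E'
from st import *
def tin(n,cols,show=True):
    info=np.load(f'pics/w{n}.npy',allow_pickle=True).item()
    im=cv2.imread(f'pics/w{n}.png')[:,:,::-1].copy()
    m=mask(im,(5,60,60),(25,255,255))|mask(im,(0,120,60),(5,255,255))|mask(im,(172,120,60),(180,255,255))
    out=[]
    for c in cols:
        k,l,s,_=cv2.connectedComponentsWithStats(m[:,c:c+1]); i=1+np.argmax(s[1:,4]); r0=s[i,1]; r1=r0+s[i,3]
        ds=[]
        for r in (r0,r1):
            d=np.array([(c+.5-info['cx'])/info['fx'],(r-info['cy'])/info['fy'],1]); d=R.from_rotvec(info['attitude']).apply(d); d/=np.hypot(d[1],d[2]); ds.append(d)
        b=ds[0]+ds[1]; o=info['xyz']; p=o+b*(.036-o[2])/b[2]
        ha=np.arccos(np.clip(ds[0][1:]@ds[1][1:],-1,1))/2; rr=np.linalg.norm((p-o)[1:])*np.sin(ha)
        print(c,r0,r1,p.round(4),'R',rr.round(4)); out.append(p)
    a=np.array(out); f=np.polyfit(a[:,0],a[:,1],1); print('yaw deg',np.degrees(np.arctan(f[0])).round(2))
if __name__=='__main__': tin(sys.argv[1],eval(sys.argv[2]))
E
python3 tin.py 7 "[275,300,330,360]"
python3 - <<'E'
from h import *
info=np.load('pics/w7.npy',allow_pickle=True).item()
print(ray('wrist',[(217,215),(404,215)],.036,info),ray('wrist',[(252,313),(374,311),(252,353),(376,351)],.003,info).round(4))
E
python3 st.py "[.501,.03,.108]"
```

```text
275 167 267 [ 0.4828 -0.0437  0.036 ] R 0.0329
300 166 266 [ 0.4994 -0.0442  0.036 ] R 0.033
330 166 265 [ 0.5195 -0.0454  0.036 ] R 0.0328
360 165 264 [ 0.5398 -0.0462  0.036 ] R 0.0329
yaw deg -2.67
[[ 0.44462206 -0.03957801  0.036     ]
 [ 0.56956961 -0.04918856  0.036     ]] [[ 0.4528 -0.1373  0.003 ]
 [ 0.555  -0.1452  0.003 ]
 [ 0.4485 -0.1766  0.003 ]
 [ 0.5562 -0.1858  0.003 ]]
t 10.25 p [ 0.5046 -0.044   0.1065] y ang -3.31 x ax [ 0.056  0.04  -0.998] F [-0.09  0.38  0.26] w 0.567
tool shift [ 0.0012 -0.0078 -0.0737]
```

>>> {"op": "apply_moves", "data": {"plan": [{"claw": 110, "translation": [0, 0, -0.025], "turn": 0}, {"claw": 110, "translation": [0, 0, -0.025], "turn": 0}, {"claw": 110, "translation": [0.012, 0, -0.012], "turn": 0}, {"claw": 110, "translation": [0.015, 0, 0], "turn": 0}, {"claw": 110, "translation": [0.015, 0, 0], "turn": 0}, {"claw": 110, "translation": [0.01, 0, 0], "turn": 0}, {"claw": 110, "translation": [0, 0, 0], "turn": 0}]}}

```text
time: 10.95
position: [0.5079, 0.022, 0.0493]
tool_rot: [1.304, 1.178, -1.195]
ft_force: [-0.5, -0.2, -0.5]
grip_width: 0.567
```

```bash
python3 st.py "[.508,-.005,.053]"
```

```text
t 10.95 p [0.5079 0.022  0.0493] y ang -3.28 x ax [ 0.048  0.041 -0.998] F [-0.53 -0.19 -0.49] w 0.567
tool shift [-0.0048  0.0018  0.0268]
```

>>> {"op": "apply_moves", "data": {"plan": [{"claw": 110, "translation": [-0.004, 0, 0.008], "turn": 0}, {"claw": 110, "translation": [-0.001, 0, 0.008], "turn": 0}, {"claw": 110, "translation": [0, 0, 0.006], "turn": 0}, {"claw": 110, "translation": [0, 0, 0.005], "turn": 0}, {"claw": 110, "translation": [0, 0, 0.005], "turn": 0}]}}

```text
time: 11.45
position: [0.5065, -0.0126, 0.0549]
tool_rot: [1.306, 1.176, -1.194]
ft_force: [-6.0, 8.3, 17.4]
grip_width: 0.566
```

```bash
python3 st.py
```

```text
t 11.45 p [ 0.5065 -0.0126  0.0549] y ang -3.35 x ax [ 0.05   0.041 -0.998] F [-6.    8.29 17.38] w 0.566
```

>>> {"op": "apply_moves", "data": {"plan": [{"claw": 110, "translation": [-0.0015, 0, 0.005], "turn": 0}, {"claw": 110, "translation": [-0.002, 0, 0.006], "turn": 0}, {"claw": 110, "translation": [-0.0015, 0, 0.007], "turn": 0}, {"claw": 110, "translation": [-0.001, 0, 0.007], "turn": 0}, {"claw": 110, "translation": [-0.0005, 0, 0.008], "turn": 0}]}}

```text
time: 11.95
position: [0.5051, -0.0437, 0.0644]
tool_rot: [1.309, 1.177, -1.189]
ft_force: [-6.3, 3.9, 15.6]
grip_width: 0.566
```

```bash
python3 st.py
```

```text
t 11.95 p [ 0.5051 -0.0437  0.0644] y ang -3.28 x ax [ 0.053  0.045 -0.998] F [-6.35  3.94 15.57] w 0.566
```

>>> {"op": "apply_moves", "data": {"plan": [{"claw": 110, "translation": [0, 0, 0.008], "turn": 0}, {"claw": 110, "translation": [0, 0, 0.008], "turn": 0}, {"claw": 110, "translation": [0, 0, 0.008], "turn": 0}, {"claw": 110, "translation": [0, 0, 0.008], "turn": 0}, {"claw": 110, "translation": [0, 0, 0.008], "turn": 0}]}}

```text
time: 12.45
position: [0.5032, -0.0853, 0.0679]
tool_rot: [1.308, 1.174, -1.189]
ft_force: [-0.3, -0.5, 0.9]
grip_width: 0.572
```

```bash
python3 look.py 8; python3 tin.py 8 "[275,300,330,360]"
```

```text
t 12.45 p [ 0.5032 -0.0853  0.0679] y ang -3.29 x ax [ 0.055  0.043 -0.998] F [-0.33 -0.5   0.88] w 0.572
275 180 301 [ 0.4824 -0.0844  0.036 ] R 0.0327
300 180 300 [ 0.4962 -0.0852  0.036 ] R 0.0325
330 179 299 [ 0.5129 -0.0859  0.036 ] R 0.0326
360 179 298 [ 0.5297 -0.0869  0.036 ] R 0.0325
yaw deg -2.94
```

View pics/w8.png

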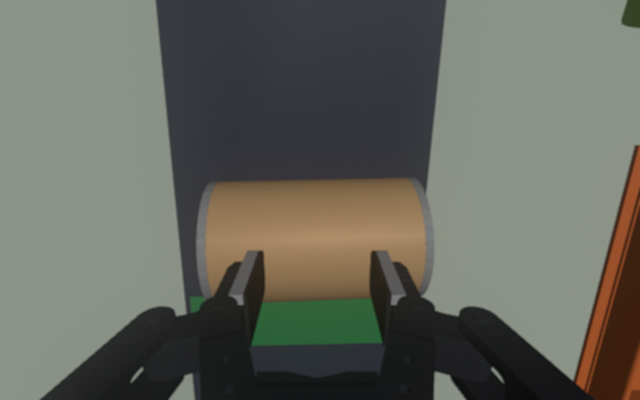

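>>> {"op": "apply_moves", "data": {"plan": [{"claw": 110, "translation": [-0.02, 0, 0], "turn": 0}, {"claw": 110, "translation": [-0.02, 0, -0.005], "turn": 0}, {"claw": 110, "translation": [0, 0, -0.025], "turn": 0}, {"claw": 110, "translation": [0, 0, -0.025], "turn": 0}, {"claw": 110, "translation": [0.015, 0, -0.01], "turn": 0}, {"claw": 110, "translation": [0.015, 0, 0], "turn": 0}, {"claw": 110, "translation": [0.012, 0, 0], "turn": 0}, {"claw": 110, "translation": [0, 0, 0], "turn": 0}]}}

```text
time: 13.35
position: [0.5083, -0.0193, 0.0683]
tool_rot: [1.314, 1.171, -1.189]
ft_force: [0.2, -0.4, 0.0]
grip_width: 0.569
```

```bash
python3 look.py 9; python3 tin.py 9 "[275,300,330,360]"
```

```text
t 13.35 p [ 0.5083 -0.0193  0.0683] y ang -3.57 x ax [ 0.058  0.044 -0.997] F [ 0.18 -0.35  0.01] w 0.569
275 284 373 [ 0.4823 -0.0741  0.036 ] R 0.0247
300 283 376 [ 0.4971 -0.0762  0.036 ] R 0.0258
330 282 377 [ 0.5151 -0.0779  0.036 ] R 0.0264
360 281 373 [ 0.5333 -0.0781  0.036 ] R 0.0257
yaw deg -4.54
```

View pics/w9.png

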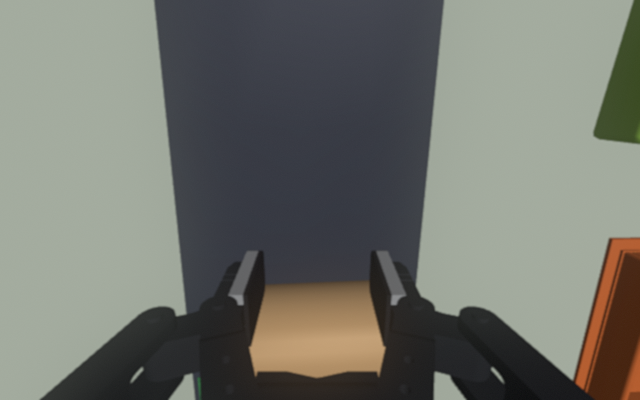

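>>> {"op": "apply_moves", "data": {"plan": [{"claw": 110, "translation": [0.012, 0, 0], "turn": 0}, {"claw": 110, "translation": [0.002, 0, 0.008], "turn": 0}, {"claw": 110, "translation": [0, 0, 0.008], "turn": 0}, {"claw": 110, "translation": [-0.001, 0, 0.007], "turn": 0}, {"claw": 110, "translation": [0, 0, 0.006], "turn": 0}]}}

```text
time: 13.95
position: [0.5091, -0.0511, 0.0553]
tool_rot: [1.317, 1.167, -1.188]
ft_force: [-1.7, 3.9, 12.0]
grip_width: 0.568
```

>>> {"op": "apply_moves", "data": {"plan": [{"claw": 110, "translation": [0, 0, 0.005], "turn": 0}]}}

```text
time: 14.05
position: [0.5092, -0.0548, 0.0563]
tool_rot: [1.32, 1.167, -1.187]
ft_force: [-7.0, 11.4, 25.1]
grip_width: 0.575
```

```bash
python3 st.py
```

```text
t 14.05 p [ 0.5092 -0.0548  0.0563] y ang -3.74 x ax [ 0.063  0.045 -0.997] F [-6.98 11.38 25.1 ] w 0.575
```

>>> {"op": "apply_moves", "data": {"plan": [{"claw": 110, "translation": [-0.002, 0, 0.005], "turn": 0}, {"claw": 110, "translation": [-0.002, 0, 0.006], "turn": 0}, {"claw": 110, "translation": [-0.0015, 0, 0.007], "turn": 0}, {"claw": 110, "translation": [-0.001, 0, 0.007], "turn": 0}, {"claw": 110, "translation": [-0.0005, 0, 0.008], "turn": 0}]}}

```text
time: 14.55
position: [0.5078, -0.0882, 0.0657]
tool_rot: [1.322, 1.166, -1.184]
ft_force: [-3.8, 4.5, 16.3]
grip_width: 0.566
```

>>> {"op": "apply_moves", "data": {"plan": [{"claw": 110, "translation": [0, 0, 0.008], "turn": 0}, {"claw": 110, "translation": [0, 0, 0.008], "turn": 0}, {"claw": 110, "translation": [0, 0, 0.008], "turn": 0}, {"claw": 110, "translation": [0, 0, 0.008], "turn": 0}]}}

```text
time: 14.95
position: [0.506, -0.1235, 0.0682]
tool_rot: [1.322, 1.163, -1.185]
ft_force: [-1.2, -0.3, 0.1]
grip_width: 0.567
```

```bash
python3 look.py 10; python3 tin.py 10 "[275,300,330,360]"
```

```text
t 14.95 p [ 0.506  -0.1235  0.0682] y ang -3.82 x ax [ 0.067  0.044 -0.997] F [-1.17 -0.29  0.14] w 0.567
275 181 303 [ 0.4854 -0.1232  0.036 ] R 0.0329
300 180 301 [ 0.4993 -0.1236  0.036 ] R 0.0328
330 179 300 [ 0.516  -0.1245  0.036 ] R 0.0329
360 178 298 [ 0.5329 -0.1252  0.036 ] R 0.0328
yaw deg -2.47
```

>>> {"op": "apply_moves", "data": {"plan": [{"claw": 110, "translation": [-0.02, 0, 0], "turn": 0}, {"claw": 110, "translation": [-0.02, 0, -0.005], "turn": 0}, {"claw": 110, "translation": [0, 0, -0.025], "turn": 0}, {"claw": 110, "translation": [0, 0, -0.025], "turn": 0}, {"claw": 110, "translation": [0.015, 0, -0.01], "turn": 0}, {"claw": 110, "translation": [0.015, 0, 0], "turn": 0}, {"claw": 110, "translation": [0.012, 0, 0], "turn": 0}, {"claw": 110, "translation": [0, 0, 0], "turn": 0}]}}

```text
time: 15.85
position: [0.5105, -0.0586, 0.068]
tool_rot: [1.327, 1.16, -1.189]
ft_force: [-0.6, -0.8, 0.6]
grip_width: 0.568
```

```bash
python3 st.py
```

```text
t 15.85 p [ 0.5105 -0.0586  0.068 ] y ang -4.16 x ax [ 0.068  0.045 -0.997] F [-0.58 -0.79  0.64] w 0.568
```

>>> {"op": "apply_moves", "data": {"plan": [{"claw": 110, "translation": [0.012, 0, 0], "turn": 0}, {"claw": 110, "translation": [0.002, 0, 0.008], "turn": 0}, {"claw": 110, "translation": [0, 0, 0.008], "turn": 0}, {"claw": 110, "translation": [-0.001, 0, 0.007], "turn": 0}, {"claw": 110, "translation": [0, 0, 0.006], "turn": 0}, {"claw": 110, "translation": [0, 0, 0.004], "turn": 0}]}}

```text
time: 16.45
position: [0.5098, -0.0911, 0.0546]
tool_rot: [1.331, 1.161, -1.188]
ft_force: [-6.3, 9.9, 20.1]
grip_width: 0.57
```

```bash
python3 st.py
```

```text
t 16.45 p [ 0.5098 -0.0911  0.0546] y ang -4.27 x ax [ 0.069  0.048 -0.996] F [-6.27  9.88 20.08] w 0.57
```

>>> {"op": "apply_moves", "data": {"plan": [{"claw": 110, "translation": [-0.002, 0, 0.005], "turn": 0}, {"claw": 110, "translation": [-0.002, 0, 0.006], "turn": 0}, {"claw": 110, "translation": [-0.0015, 0, 0.007], "turn": 0}, {"claw": 110, "translation": [-0.001, 0, 0.007], "turn": 0}, {"claw": 110, "translation": [-0.0005, 0, 0.008], "turn": 0}]}}

```text
time: 16.95
position: [0.5082, -0.1243, 0.065]
tool_rot: [1.334, 1.159, -1.184]
ft_force: [-5.0, 3.5, 18.4]
grip_width: 0.569
```

>>> {"op": "apply_moves", "data": {"plan": [{"claw": 110, "translation": [0, 0, 0.008], "turn": 0}, {"claw": 110, "translation": [0, 0, 0.006], "turn": 0}]}}

```text
time: 17.15
position: [0.5078, -0.1396, 0.0674]
tool_rot: [1.335, 1.157, -1.185]
ft_force: [-5.0, 2.5, 14.5]
grip_width: 0.569
```

```bash
python3 look.py 11; python3 tin.py 11 "[275,300,330,360]"
```

```text
t 17.15 p [ 0.5078 -0.1396  0.0674] y ang -4.36 x ax [ 0.074  0.048 -0.996] F [-5.03  2.52 14.47] w 0.569
275 203 325 [ 0.4862 -0.1513  0.036 ] R 0.033
300 201 323 [ 0.5003 -0.1516  0.036 ] R 0.0331
330 200 321 [ 0.5172 -0.1525  0.036 ] R 0.033
360 199 319 [ 0.5343 -0.1534  0.036 ] R 0.0329
yaw deg -2.61
```

>>> {"op": "apply_moves", "data": {"plan": [{"claw": 110, "translation": [0, 0, 0.006], "turn": 0}, {"claw": 110, "translation": [0, 0, 0.006], "turn": 0}, {"claw": 110, "translation": [-0.001, 0, 0.003], "turn": 0}, {"claw": 110, "translation": [-0.015, 0, 0], "turn": 0}, {"claw": 110, "translation": [-0.03, 0, 0], "turn": 0}, {"claw": 110, "translation": [-0.03, 0, 0.01], "turn": 0}, {"claw": 110, "translation": [-0.03, 0, 0], "turn": 0}, {"claw": 110, "translation": [0, 0, 0], "turn": 0}]}}

```text
time: 18.05
position: [0.4968, -0.1759, 0.18]
tool_rot: [1.336, 1.152, -1.189]
ft_force: [0.2, 0.4, 0.6]
grip_width: 0.57
```

```bash
python3 look.py 12; python3 tin.py 12 "[275,300,330,360]"
```

```text
t 18.05 p [ 0.4968 -0.1759  0.18  ] y ang -4.63 x ax [ 0.075  0.045 -0.996] F [0.16 0.39 0.57] w 0.57
275 138 216 [ 0.4728 -0.1623  0.036 ] R 0.033
300 137 214 [ 0.4942 -0.163   0.036 ] R 0.0327
330 136 213 [ 0.5202 -0.1646  0.036 ] R 0.0329
360 135 211 [ 0.5464 -0.1658  0.036 ] R 0.0327
yaw deg -2.77
```

View pics/w12.png

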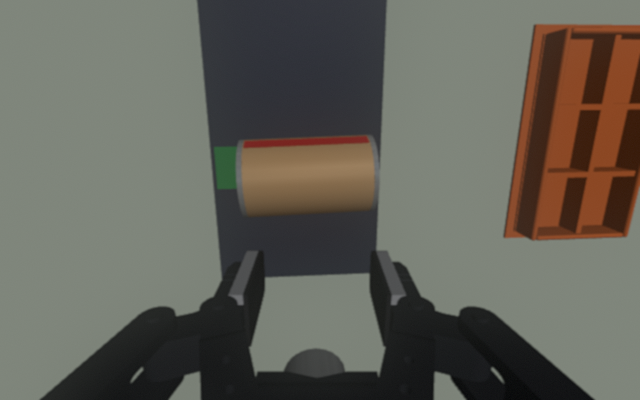

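>>> {"op": "apply_moves", "data": {"plan": [{"claw": 110, "translation": [-0.04, 0, 0], "turn": 0}, {"claw": 110, "translation": [-0.04, 0, -0.04], "turn": 0}, {"claw": 110, "translation": [0, 0, -0.045], "turn": 0}, {"claw": 110, "translation": [0, 0, -0.045], "turn": 0}, {"claw": 110, "translation": [0, 0, -0.045], "turn": 0}, {"claw": 110, "translation": [0, 0, -0.045], "turn": 0}, {"claw": 110, "translation": [0, 0, 0], "turn": 0}]}}

```text
time: 18.85
position: [0.5028, 0.0435, 0.2626]
tool_rot: [1.337, 1.166, -1.201]
ft_force: [0.0, 0.1, 0.8]
grip_width: 0.572
```

```bash
python3 - <<'E'
from st import *
st()
i=np.load('pics/w12.npy',allow_pickle=True).item()
print('ends wrist',ray('wrist',[(238,176),(379,174)],.036,i).round(4))
im=env.camera('top'); cv2.imwrite('pics/top13.png',im[:,:,::-1])
cv2.imwrite('pics/scene13.png',env.camera('scene')[:,:,::-1])
roi=np.zeros((400,640),np.uint8); roi[200:275,265:410]=255
rect('top',(mask(im,(5,60,60),(25,255,255))|mask(im,(0,120,60),(5,255,255)))&roi,.05,'tin')
m=mask(im,(45,80,20),(90,255,255))&roi; rect('top',m,.003,'strip rest')
E
```

```text
t 18.85 p [0.5028 0.0435 0.2626] y ang -4.88 x ax [ 0.059  0.052 -0.997] F [0.02 0.15 0.76] w 0.572
ends wrist [[ 0.4414 -0.1582  0.036 ]
 [ 0.5626 -0.168   0.036 ]]
tin 616 mean [ 0.4997 -0.1609] rect 499.8 -160.9 64.9 103.8 87.2 long axis deg 177.8
strip rest 93 mean [ 0.4279 -0.1554] rect 427.0 -155.6 23.6 40.8 0.9 long axis deg 87.3
```

View pics/top13.png

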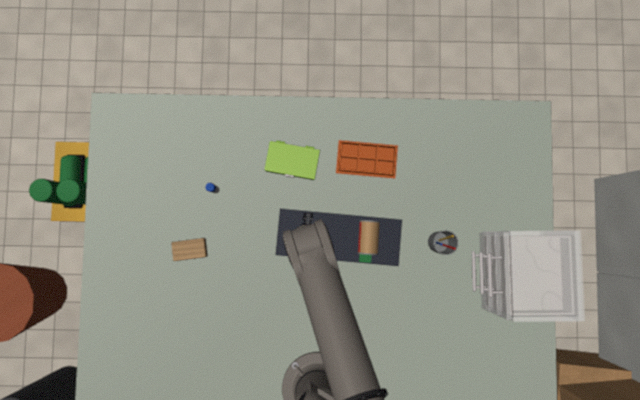

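View pics/scene13.png

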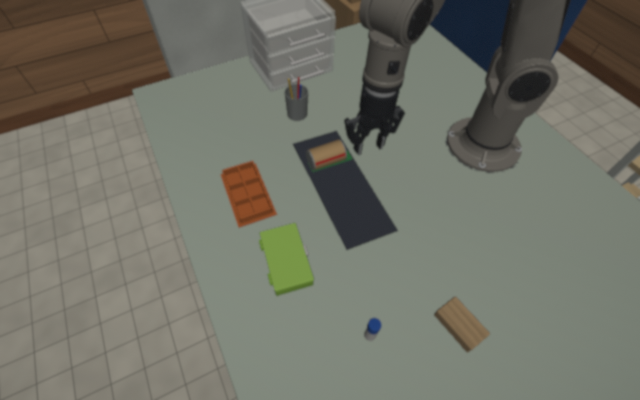

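The top view shows the tin at (369,238) lying along the strip, offset about 14 mm along it and about 1–2 mm across, with a yaw difference of about 2°. The other objects are where they were, and the arm is clear.

```bash
python3 -c "
from workcell import env
print(env.job_done())"
```

```text
the job is handed in; nothing more can be done
None
```

The tin is on the green strip, lying lengthwise along it, and the job is handed in at about 19 s of the 58 s allowed.

- **Rolling:** I rolled the tin in four strokes, with both fingertips bearing on its upper half. It travelled about 168 mm. The red seam went round underneath and came up again on the trailing side. The tip of the tool stayed at 0.049 m or higher, so the grasp point was never below about 0.068 m.
- **Final position:** The last top-camera check put the tin's centre about 1–2 mm off the strip's centre line and about 14 mm from its middle along it. Its axis was about 2° off the strip's.
- **Camera disagreement:** The wrist camera put the tin's centre about 16 mm along from the strip's middle and 2–3 mm off the line. Both readings are well inside the limits.
- **Other objects:** In the last images the cup, mold, caddy, sanding block and glue stick looked unmoved. I judged this by eye rather than measuring it. The arm was clear of everything.
- **Forces and tilt:** The contact forces I read reached about 28 N. The tool drifted to a tilt of up to about 5° during the moves, which had no visible effect on the roll.
- **Not measured:** I did not measure the seam's height while it was underneath. I know it passed because the tin rolled past the half turn and the seam reappeared behind.

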